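# Turn the blue glaze-sample leaf over its spine

## Robot

A 6-joint arm with a two-finger parallel gripper is mounted at the origin on the work surface. World frame = base frame: x ahead of the robot, y to its left, z up, the work surface at z = 0. Lengths are in m, angles in rad, forces in N, time in s.
With the tool pointing down it reaches from about 0.35 to 0.85 m from the base axis. Payload 8.1 kg.
Tool frame: the origin (TCP) lies between the finger pads; the fingertips stand 14 mm ahead of it and the grasp point (between the pads) lies 5 mm behind it; z points along the fingers, y is the direction in which the jaws open and shut (so a half turn about z gives the same grasp; the last joint's range is limited). The gripper opens to 93 mm and grips with 3 to 60 N. Pads are 15 mm wide; open, the fingers measure 128 mm over their backs; the gripper's body (75 mm by 188 mm) begins 65 mm behind the grasp point.
Start: joints at [1.085, 0.13, 1.488, -0, 1.523, -0.085], TCP at [0.234, 0.552, 0.233] pointing down, gripper open.
Joint ranges: [-2.96, 2.96], [-0.89, 2.26], [0.02, 2.5], [-1.34, 4.48], [0, 2.73], [-2.66, 2.66]. Speed limits (rad/s): [2.39, 2.39, 2.79, 3.14, 3.14, 3.14].

## Interface

Orientations are given as a rotation vector (axis times angle).
In Python, from plant import robot gives the robot as it stands.
- The arm moves only by the tool step_arm, never from a script. Its argument "targets" is a list of rows, each an object of numbers: "tx", "ty", "tz": the shift along the tool's x, y, z in mm; "ax", "ay", "az": the turn, a rotation vector about the tool's x, y, z in rad; "grip": the closure in counts, from 0 (fully open) to 255 (shut). In form: [{"tx": .., "ty": .., "tz": .., "ax": .., "ay": .., "az": .., "grip": ..}, ...]. A call has 1 to 20 rows; each row shifts and turns the commanded pose from where the row before left it, along the tool's axes as they then stand; what a row does not reach is not made up. A row lasts 1/10 s, in which the tool goes at most 50 mm and 8.59 degrees, less where a joint would pass 70% of its speed; a pose out of reach is approached as far as the arm can. A call with a gripper value outside its range is refused whole. The fingers move at their own pace and stop on an object; "squeeze" is the grip in N (left out, the last holds). Time passes only in rows, so rows that do not move let the fingers close. It gives the time, the measured TCP pose, the force and the opening at its end, in the units of the state.
- robot.read_state(): the state, without advancing time (a new reading comes with each control period).
- robot.read_camera(name): name is "side" or "top"; returns a dict with "frame" (480x640x3 uint8, blue, green, red), "fx", "fy", "cx", "cy" (pixels), "R" (3x3) and "t" (3): a world point X has camera coordinates R X + t. Camera axes: x right, y down, z forward; pixel columns grow to the right and rows downward; lengths in m; the calibration is good to about 2 mm. A picture is of the moment at which its call begins. There is no depth.
- robot.close_job(): hands the job in, once; it reports no verdict.
The state is a dict: "t": time; "q": joint angles; "dq": joint speeds; "joint_torque": joint torques, N m; "tool_pos": TCP position; "orientation": TCP orientation; "force": force on the tool from outside, world axes, zero at the start; "wrist_torque": the same for the moment, N m; "opening": finger opening in m.
Only numpy, scipy, OpenCV 4.12 (cv2) and the standard library are available. Lean on these libraries where they do the work, as an engineer would, in place of code of your own. Each camera call takes 0.05 s, during which the arm holds its last target.

## Task

Turn over the leaf with the blue glaze tiles: with the fingertips, push it up off the near side, on over its spine, and press it down flat on the far side so that its pale back tiles face up, then move clear. Only push, never pinch the leaf between the fingers, and do not fling it. Leave the rust-brown leaf and everything else on the table where it is.

Things in the scene. Friction and masses are not known exactly. Their poses are not given: they have to be found in the camera images.
- blue_stand: Grey block, 100 x 130 mm on plan, 76 mm tall, fixed to the table; origin at the centre of its underside, z up. x points from the robot's side to the far side (straight ahead, turned by up to 0.4 rad), y along the spine: a 12 mm steel rod over the middle of its top, about which the blue sample leaf, a stiff board, turns.
- blue_leaf (a joint): Angle of the blue leaf about its spine, rad: 0 flat on the robot's side (reaching along the stand's -x), 1.57 upright, 3.14 (its stop) flat on the far side. Starts between 0.15 and 0.5. The hinge is stiff, the leaf stays at whatever angle it is left; moving it takes about 2 to 4 N at the free edge.
- blue_edge (a point): Middle of the blue leaf's free edge, on its mid-plane, 120 mm from the spine. The leaf is 124 mm wide along the spine, 14 mm thick over its tiles. Its outer 70 mm overhangs the block: when it is flat, 78 mm of free air lies between it and the table, so a finger can go in under this edge from the robot's side.
- blue_spine (a point): Middle of the blue leaf's spine, on the hinge axis, 85 mm above the table, straight over the stand's origin (the point turns with the leaf). The leaf's mid-plane passes through this axis.
- blue_front (a point): The twelve blue tiles on the leaf's front, which faces up at the start: a panel 102 x 117 mm, 4 mm thick, 15 to 117 mm from the spine. The point is the centre of the outer face; the axes are the leaf's: -x to the free edge, z out of the front face.
- blue_back (a point): The twelve pale tiles on the leaf's back, which faces down at the start: the same panel on the other face. The point is the centre of its outer face, with the same axes as the front one.
- rust_edge (a point): Middle of the free edge of the leaf of the second stand, which is alike but has rust-brown tiles on the front. That leaf must stay as it is. The two stands may stand either way round, left and right.
- rust_stand: The second stand, of the same shape and size as the blue one; origin at the centre of its underside.
- pot: Unfired clay pinch pot, 94 mm across, 58 mm tall, on a thin card beyond the stands; origin at the centre of its underside. Bystander.
- clay_ball: Lump of clay, 44 mm across, 41 mm tall, on the robot's side of the stands; origin at the centre of its underside. Bystander.
- blue_jar: Glaze jar with a blue cap, 64 mm across, 85 mm tall; origin at the centre of its underside. Bystander.
- rust_jar: Glaze jar with an orange cap, 64 mm across, 85 mm tall; origin at the centre of its underside. Bystander.
- brush: Glaze brush, 180 mm long, lying on the table; origin under its middle. Bystander.
- spatula: Wooden-handled spatula, 200 mm long, lying on the table; origin under its middle. Bystander.

How it is judged:
By the outcome, as a careful person would: the job done as asked, in the order asked, and still so for the second after the job is handed in, with the robot touching nothing.
It also fails if it takes over 42 s, if anything falls off the work surface, if the arm or the gripper's body presses on something with over 40 N, if the wrist force passes 120 N, or if a joint passes its speed limit or range.

## Working session

There is one attempt and no reset: what is moved stays moved. The work goes in short steps, Python scripts to look and compute and a tool call to move; the robot and the scene stay as the last step left them, time stands still between calls to the robot, and variables do not carry over. Pictures are saved under pics/ and viewed, and the job is handed in when it is done.

Besides the shell and the picture viewer there is one more tool, called after ">>>" by a JSON object that holds its "name" and its "arguments", one argument or row to a line. step_arm: Moves the arm, as the interface text tells. Its arguments: {"type":"object","properties":{"targets":{"type":"array"},"squeeze":{"type":"number"}},"required":["targets"]}

```bash
ls; mkdir -p pics; python3 - <<'E'
from plant import robot
import cv2
s=robot.read_state();print(s)
for n in("side","top"):
    c=robot.read_camera(n);cv2.imwrite(f"pics/{n}0.png",c["frame"]);print(n,c["fx"],c["fy"],c["cx"],c["cy"],c["R"],c["t"])
E
```

```text
pics
{'t': 0.0, 'q': array([ 1.08461077e+00,  1.31155020e-01,  1.48930964e+00,  7.71752211e-06,
        1.52299679e+00, -8.53943529e-02]), 'dq': array([0.00288581, 0.00093561, 0.00013766, 0.00333438, 0.00094579,
       0.00134949]), 'joint_torque': array([ 1.45286343e-03, -5.59847188e+01, -4.91762817e+01,  7.70515809e-02,
        3.54996650e-02, -1.45638664e-04]), 'tool_pos': array([0.23379996, 0.55196706, 0.23157443]), 'orientation': array([-6.25250096e-01, -3.07819791e+00,  2.81254926e-03]), 'force': array([0.16754427, 0.55274667, 0.19476658]), 'wrist_torque': array([-0.02494529, -0.00532502, -0.00352979]), 'opening': 0.0929347124347576}
side 473.41778831173434 473.41778831173434 317.8366758610443 232.48909480375102 [[ 0.95826466 -0.28546762  0.01539761]
 [-0.18189676 -0.65037556 -0.73751284]
 [ 0.22055027  0.70393172 -0.67515755]] [-0.56199634  0.18011256  1.181549  ]
top 515.9598202965757 515.9598202965757 319.617343933054 234.52069870288844 [[-0.01248549 -0.99978125 -0.01678007]
 [-0.99138032  0.01456588 -0.13020331]
 [ 0.13041924  0.01500978 -0.99134531]] [0.00868506 0.61215884 1.18498563]
```

View pics/side0.png

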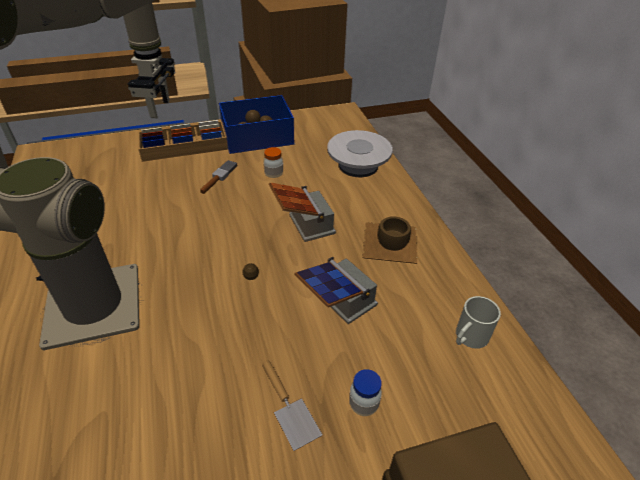

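View pics/top0.png

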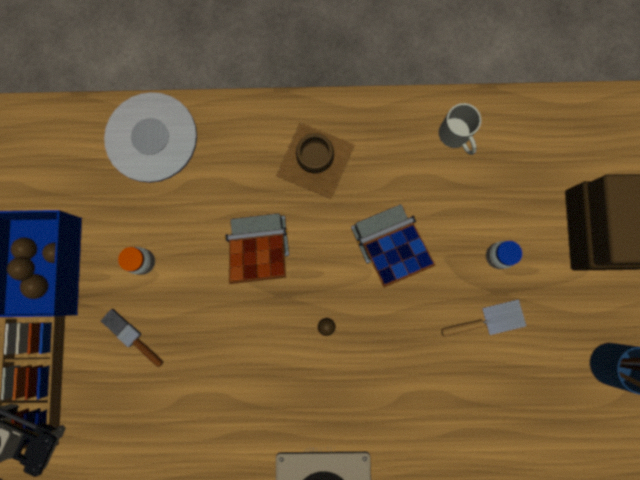

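The blue leaf is on the robot's right, at about (400,250) in top and (330,283) in side. The rust leaf is at about (257,255) in top. I'll zoom in to measure.

```bash
python3 - <<'E'
import cv2,numpy as np
a=cv2.imread("pics/top0.png")[190:300,335:450];b=cv2.imread("pics/side0.png")[240:330,280:390]
cv2.imwrite("pics/c1.png",cv2.resize(a,None,fx=5,fy=5,interpolation=cv2.INTER_CUBIC))
cv2.imwrite("pics/c2.png",cv2.resize(b,None,fx=6,fy=6,interpolation=cv2.INTER_CUBIC))
E
```

```text
(no output)
```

View pics/c1.png

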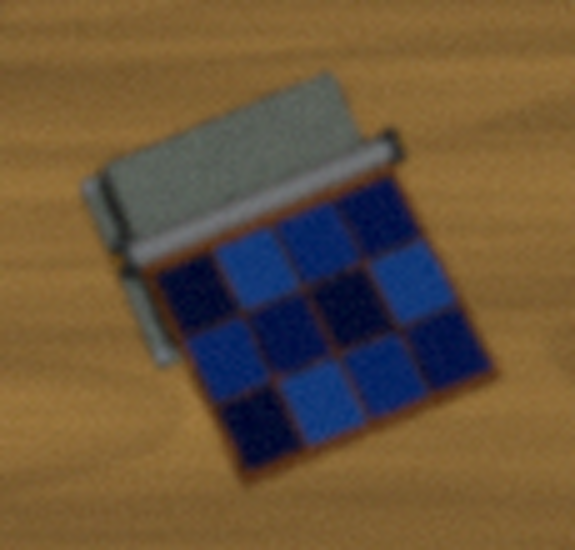

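View pics/c2.png

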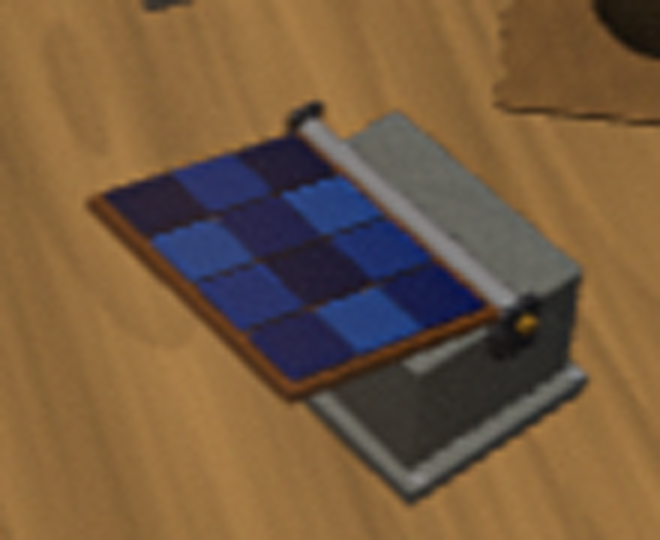

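```bash
cat > h.py <<'E'
import cv2,numpy as np
from plant import robot
C={"side":dict(f=473.41778831,cx=317.83667586,cy=232.4890948,R=np.array([[0.95826466,-0.28546762,0.01539761],[-0.18189676,-0.65037556,-0.73751284],[0.22055027,0.70393172,-0.67515755]]),t=np.array([-0.56199634,0.18011256,1.181549])),
"top":dict(f=515.9598203,cx=319.61734393,cy=234.5206987,R=np.array([[-0.01248549,-0.99978125,-0.01678007],[-0.99138032,0.01456588,-0.13020331],[0.13041924,0.01500978,-0.99134531]]),t=np.array([0.00868506,0.61215884,1.18498563]))}
def P(n):
    c=C[n];K=np.array([[c["f"],0,c["cx"]],[0,c["f"],c["cy"]],[0,0,1]]);return K@np.c_[c["R"],c["t"]]
def proj(n,X):
    h=P(n)@np.r_[X,1];return h[:2]/h[2]
def tri(a,b):  # top px, side px
    X=cv2.triangulatePoints(P("top"),P("side"),np.array(a,float).reshape(2,1),np.array(b,float).reshape(2,1))[:,0];X=X[:3]/X[3]
    e=max(np.linalg.norm(proj("top",X)-a),np.linalg.norm(proj("side",X)-b));return X,e
def plane(n,p,z):
    c=C[n];d=c["R"].T@np.array([(p[0]-c["cx"])/c["f"],(p[1]-c["cy"])/c["f"],1]);o=-c["R"].T@c["t"];return o+d*(z-o[2])/d[2]
def quad(n,roi):
    im=robot.read_camera(n)["frame"] if isinstance(n,str) else n
E
python3 - <<'E'
from h import *
t=lambda x,y:(x/5+335-.4,y/5+190-.4); s=lambda x,y:(x/6+280-.4,y/6+240-.4)
pts={"freeL":(t(243,480),s(92,203)),"freeR":(t(497,375),s(290,392)),"rodL":(t(133,252),s(310,118)),"rodR":(t(400,145),s(530,312)),"farL":(t(105,162),s(397,112)),"farR":(t(327,73),s(580,275)),
"tileSL":(t(155,290),s(303,137)),"tileSR":(t(392,180),s(492,308)),"tileFL":(t(240,468),s(103,200)),"tileFR":(t(487,373),s(290,378))}
for k,(a,b) in pts.items():
    X,e=tri(a,b);print(k,X.round(4),round(e,2))
for k in("farL","farR"):
    print(k,plane("top",pts[k][0],.076).round(4),plane("side",pts[k][1],.076).round(4))
for k in("rodL","rodR"):
    print(k,plane("top",pts[k][0],.09).round(4),plane("side",pts[k][1],.09).round(4))
# others
for n,p,h in(("clay",(326,327),.02),("pot",(315,153),.05),("bluejar",(508,254),.085),("rust_edgeL",(231,282),.11),("rust_edgeR",(285,276),.11),):
    print(n,plane("top",p,h).round(3))
E
```

```text
freeL [ 0.4872 -0.1388  0.116 ] 0.03
freeR [ 0.5322 -0.2514  0.1183] 0.31
rodL [ 0.5917 -0.0946  0.0909] 0.06
rodR [ 0.6406 -0.2177  0.0901] 0.82
farL [ 0.6357 -0.0838  0.0718] 0.2
farR [ 0.6773 -0.1884  0.0685] 0.14
tileSL [ 0.579  -0.1052  0.0926] 2.46
tileSR [ 0.6251 -0.2134  0.0923] 1.27
tileFL [ 0.4922 -0.1377  0.1151] 0.16
tileFR [ 0.5332 -0.2467  0.1204] 0.46
farL [ 0.6354 -0.0836  0.076 ] [ 0.6335 -0.0876  0.076 ]
farR [ 0.6756 -0.1872  0.076 ] [ 0.6745 -0.1943  0.076 ]
rodL [ 0.5917 -0.0946  0.09  ] [ 0.5922 -0.0938  0.09  ]
rodR [ 0.6391 -0.2173  0.09  ] [ 0.6426 -0.2178  0.09  ]
clay [ 0.395 -0.012  0.02 ]
pot [0.809 0.009 0.05 ]
bluejar [ 0.556 -0.426  0.085]
rust_edgeL [0.5   0.197 0.11 ]
rust_edgeR [0.511 0.077 0.11 ]
```

```bash
cat > plan.py <<'E'
import numpy as np
from scipy.spatial.transform import Rotation as Ro, Slerp
from plant import robot
O=np.array([0.615,-0.155,0.]);YAW=0.378
xs=np.array([np.cos(YAW),np.sin(YAW),0]);ys=np.array([-np.sin(YAW),np.cos(YAW),0]);zs=np.array([0,0,1.])
def S(x,z,y=0): return O+x*xs+y*ys+z*zs
def ori(a):
    z=np.sin(a)*xs-np.cos(a)*zs; y=-ys; return Ro.from_matrix(np.c_[np.cross(y,z),y,z])
def tipose(x,z,a,y=0):
    r=ori(a); return S(x,z,y)-0.014*r.as_matrix()[:,2], r
def where(p,r):
    m=r.as_matrix();t=p+0.014*m[:,2];d=t-O
    return "tip s=(%.1f,%.1f,%.1f)mm tilt=%.2f"%(d@xs*1e3,d@ys*1e3,d[2]*1e3,np.arctan2(m[:,2]@xs,-m[2,2]))
def cur():
    s=robot.read_state();return s["tool_pos"],Ro.from_rotvec(s["orientation"])
def rows(wps,vmax=40,wmax=.12,start=None):
    p,r=start or cur()
    for (P,R) in wps:
        D=np.linalg.norm(P-p)*1e3;A=(r.inv()*R).magnitude()
        n=max(1,int(np.ceil(max(D/vmax,A/wmax))))
        sl=Slerp([0,1],Ro.concatenate([r,R]))
        p0=p
        rr=r
        dr=(r.inv()*R).as_rotvec()/n
        pp=p.copy();out=None
        for i in range(n):
            tgt=p0+(P-p0)*(i+1)/n; d=rr.as_matrix().T@(tgt-pp)*1e3
            print('{"tx":%.0f,"ty":%.0f,"tz":%.0f,"ax":%.3f,"ay":%.3f,"az":%.3f}'%(*d,*dr))
            dd=np.round(d); pp=pp+rr.as_matrix()@dd/1e3; rr=rr*Ro.from_rotvec(np.round(dr,3))
        p,r=pp,rr
        print("--",p.round(3),where(p,r))
W=.009
def leafpose(th,r=.095):
    a=leafalpha(th); x=np.array([np.cos(a),np.sin(a)]); z=np.array([np.sin(a),-np.cos(a)])
    u=np.array([-np.cos(th),np.sin(th)]);n=np.array([-np.sin(th),-np.cos(th)]);c=np.array([0,.085])
    if a<np.pi/2-th: t=c+.12*u+.006*n-W*x+.025*z
    else: t=c+r*u+.007*n-W*x
    return tipose(t[0],t[1],a)
def leafalpha(th): return np.interp(th,[0,1.0,np.pi],[.96,.96,0.])
E
python3 - <<'E'
from plan import *
import numpy as np
p,r=cur();print(where(p,r))
mid=(np.array([.40,.15,.30]),None)
# go: waypoint 1 mid at half turn, then pre-pose upright
P2,R2=S(-.21,.24),ori(0)
d=(r.inv()*R2).as_rotvec();print(d)
rows([(mid[0],r*Ro.from_rotvec(d/2)),(P2,R2),tipose(-.21,.06,.96)])
E
```

```text
tip s=(-93.3,797.8,217.7)mm tilt=-0.00
[-9.38132849e-04  1.84751466e-03  2.36285025e+00]
{"tx":-26,"ty":-25,"tz":-6,"ax":-0.000,"ay":0.000,"az":0.098}
{"tx":-28,"ty":-23,"tz":-5,"ax":-0.000,"ay":0.000,"az":0.098}
{"tx":-30,"ty":-20,"tz":-6,"ax":-0.000,"ay":0.000,"az":0.098}
{"tx":-32,"ty":-17,"tz":-6,"ax":-0.000,"ay":0.000,"az":0.098}
{"tx":-34,"ty":-14,"tz":-5,"ax":-0.000,"ay":0.000,"az":0.098}
{"tx":-35,"ty":-10,"tz":-6,"ax":-0.000,"ay":0.000,"az":0.098}
{"tx":-35,"ty":-7,"tz":-6,"ax":-0.000,"ay":0.000,"az":0.098}
{"tx":-36,"ty":-3,"tz":-5,"ax":-0.000,"ay":0.000,"az":0.098}
{"tx":-37,"ty":0,"tz":-6,"ax":-0.000,"ay":0.000,"az":0.098}
{"tx":-36,"ty":4,"tz":-6,"ax":-0.000,"ay":0.000,"az":0.098}
{"tx":-35,"ty":7,"tz":-5,"ax":-0.000,"ay":0.000,"az":0.098}
{"tx":-35,"ty":11,"tz":-6,"ax":-0.000,"ay":0.000,"az":0.098}
-- [0.4  0.15 0.3 ] tip s=(-87.1,362.7,286.2)mm tilt=-0.00
{"tx":-38,"ty":2,"tz":6,"ax":0.000,"ay":0.000,"az":0.119}
{"tx":-38,"ty":7,"tz":6,"ax":0.000,"ay":0.000,"az":0.119}
{"tx":-37,"ty":11,"tz":6,"ax":0.000,"ay":0.000,"az":0.119}
{"tx":-35,"ty":15,"tz":6,"ax":0.000,"ay":0
[... 340 characters left out ...]
":0.000,"ay":0.000,"az":0.119}
-- [ 0.42  -0.233  0.24 ] tip s=(-209.6,-0.5,225.7)mm tilt=-0.00
{"tx":-1,"ty":-0,"tz":19,"ax":0.000,"ay":0.107,"az":-0.000}
{"tx":-4,"ty":-0,"tz":19,"ax":0.000,"ay":0.107,"az":-0.000}
{"tx":-5,"ty":-0,"tz":18,"ax":0.000,"ay":0.107,"az":-0.000}
{"tx":-7,"ty":-0,"tz":18,"ax":0.000,"ay":0.107,"az":-0.000}
{"tx":-9,"ty":-0,"tz":17,"ax":0.000,"ay":0.107,"az":-0.000}
{"tx":-11,"ty":-0,"tz":15,"ax":0.000,"ay":0.107,"az":-0.000}
{"tx":-13,"ty":-0,"tz":15,"ax":0.000,"ay":0.107,"az":-0.000}
{"tx":-14,"ty":-1,"tz":13,"ax":0.000,"ay":0.107,"az":-0.000}
{"tx":-15,"ty":0,"tz":12,"ax":0.000,"ay":0.107,"az":-0.000}
-- [ 0.409 -0.236  0.068] tip s=(-209.8,0.4,59.7)mm tilt=0.96
```

>>> {"name": "step_arm", "arguments": {
  "targets": [
    {"tx": -26,"ty": -25,"tz": -6,"az": 0.098,"grip": 255},
    {"tx": -28,"ty": -23,"tz": -5,"az": 0.098,"grip": 255},
    {"tx": -30,"ty": -20,"tz": -6,"az": 0.098,"grip": 255},
    {"tx": -32,"ty": -17,"tz": -6,"az": 0.098,"grip": 255},
    {"tx": -34,"ty": -14,"tz": -5,"az": 0.098,"grip": 255},
    {"tx": -35,"ty": -10,"tz": -6,"az": 0.098,"grip": 255},
    {"tx": -35,"ty": -7,"tz": -6,"az": 0.098,"grip": 255},
    {"tx": -36,"ty": -3,"tz": -5,"az": 0.098,"grip": 255},
    {"tx": -37,"ty": 0,"tz": -6,"az": 0.098,"grip": 255},
    {"tx": -36,"ty": 4,"tz": -6,"az": 0.098,"grip": 255},
    {"tx": -35,"ty": 7,"tz": -5,"az": 0.098,"grip": 255},
    {"tx": -35,"ty": 11,"tz": -6,"az": 0.098,"grip": 255}
  ],
  "squeeze": 10
}}

```text
schema error: expected keys tx, ty, tz, ax, ay, az, grip
```

```bash
python3 -c "
from plan import *
p,r=cur();print(where(p,r),robot.read_state()['q'])"
```

```text
tip s=(-93.3,797.8,217.7)mm tilt=-0.00 [ 1.08462836e+00  1.31086119e-01  1.48914217e+00 -8.03128503e-06
  1.52298692e+00 -8.54258174e-02]
```

All keys are required.

>>> {"name": "step_arm", "arguments": {
  "targets": [
    {"tx": -26,"ty": -25,"tz": -6,"ax": 0,"ay": 0,"az": 0.098,"grip": 255},
    {"tx": -28,"ty": -23,"tz": -5,"ax": 0,"ay": 0,"az": 0.098,"grip": 255},
    {"tx": -30,"ty": -20,"tz": -6,"ax": 0,"ay": 0,"az": 0.098,"grip": 255},
    {"tx": -32,"ty": -17,"tz": -6,"ax": 0,"ay": 0,"az": 0.098,"grip": 255},
    {"tx": -34,"ty": -14,"tz": -5,"ax": 0,"ay": 0,"az": 0.098,"grip": 255},
    {"tx": -35,"ty": -10,"tz": -6,"ax": 0,"ay": 0,"az": 0.098,"grip": 255},
    {"tx": -35,"ty": -7,"tz": -6,"ax": 0,"ay": 0,"az": 0.098,"grip": 255},
    {"tx": -36,"ty": -3,"tz": -5,"ax": 0,"ay": 0,"az": 0.098,"grip": 255},
    {"tx": -37,"ty": 0,"tz": -6,"ax": 0,"ay": 0,"az": 0.098,"grip": 255},
    {"tx": -36,"ty": 4,"tz": -6,"ax": 0,"ay": 0,"az": 0.098,"grip": 255},
    {"tx": -35,"ty": 7,"tz": -5,"ax": 0,"ay": 0,"az": 0.098,"grip": 255},
    {"tx": -35,"ty": 11,"tz": -6,"ax": 0,"ay": 0,"az": 0.098,"grip": 255}
  ],
  "squeeze": 10
}}

```text
t: 1.3
tool_pos: [0.4004, 0.1489, 0.3005]
orientation: [-2.232, -2.21, 0.001]
force: [0.6, 0.6, -0.3]
opening: 0.0027
```

```bash
python3 -c "
from plan import *
p,r=cur();print(p,where(p,r),robot.read_state()['q'].round(3))
rows([(S(-.21,.24),ori(0)),tipose(-.21,.06,.96)],start=(p,r))"
```

```text
[0.40039786 0.14892507 0.30046889] tip s=(-87.3,361.7,286.5)mm tilt=-0.00 [ 0.236 -0.367  1.825  0.     1.685  0.246]
{"tx":-38,"ty":2,"tz":6,"ax":-0.000,"ay":0.000,"az":0.118}
{"tx":-38,"ty":7,"tz":6,"ax":-0.000,"ay":0.000,"az":0.118}
{"tx":-36,"ty":11,"tz":6,"ax":-0.000,"ay":0.000,"az":0.118}
{"tx":-35,"ty":16,"tz":6,"ax":-0.000,"ay":0.000,"az":0.118}
{"tx":-33,"ty":19,"tz":6,"ax":-0.000,"ay":0.000,"az":0.118}
{"tx":-30,"ty":23,"tz":6,"ax":-0.000,"ay":0.000,"az":0.118}
{"tx":-28,"ty":27,"tz":6,"ax":-0.000,"ay":0.000,"az":0.118}
{"tx":-24,"ty":29,"tz":6,"ax":-0.000,"ay":0.000,"az":0.118}
{"tx":-20,"ty":33,"tz":6,"ax":-0.000,"ay":0.000,"az":0.118}
{"tx":-17,"ty":34,"tz":6,"ax":-0.000,"ay":0.000,"az":0.118}
-- [ 0.42  -0.232  0.24 ] tip s=(-210.0,0.1,226.5)mm tilt=-0.00
{"tx":-1,"ty":0,"tz":19,"ax":-0.000,"ay":0.107,"az":0.000}
{"tx":-4,"ty":0,"tz":19,"ax":-0.000,"ay":0.107,"az":0.000}
{"tx":-5,"ty":0,"tz":19,"ax":-0.000,"ay":0.107,"az":0.000}
{"tx":-7,"ty":0,"tz":17,"ax":-0.000,"ay":0.107,"az":0.000}
{"tx":-9,"ty":0,"tz":17,"ax":-0.000,"ay":0.107,"az":0.000}
{"tx":-11,"ty":0,"tz":16,"ax":-0.000,"ay":0.107,"az":0.000}
{"tx":-13,"ty":0,"tz":15,"ax":-0.000,"ay":0.107,"az":0.000}
{"tx":-14,"ty":0,"tz":13,"ax":-0.000,"ay":0.107,"az":0.000}
{"tx":-15,"ty":0,"tz":11,"ax":-0.000,"ay":0.107,"az":0.000}
-- [ 0.409 -0.237  0.068] tip s=(-210.5,0.1,60.2)mm tilt=0.96
```

>>> {"name": "step_arm", "arguments": {
  "targets": [
    {"tx": -38,"ty": 2,"tz": 6,"ax": 0,"ay": 0,"az": 0.118,"grip": 255},
    {"tx": -38,"ty": 7,"tz": 6,"ax": 0,"ay": 0,"az": 0.118,"grip": 255},
    {"tx": -36,"ty": 11,"tz": 6,"ax": 0,"ay": 0,"az": 0.118,"grip": 255},
    {"tx": -35,"ty": 16,"tz": 6,"ax": 0,"ay": 0,"az": 0.118,"grip": 255},
    {"tx": -33,"ty": 19,"tz": 6,"ax": 0,"ay": 0,"az": 0.118,"grip": 255},
    {"tx": -30,"ty": 23,"tz": 6,"ax": 0,"ay": 0,"az": 0.118,"grip": 255},
    {"tx": -28,"ty": 27,"tz": 6,"ax": 0,"ay": 0,"az": 0.118,"grip": 255},
    {"tx": -24,"ty": 29,"tz": 6,"ax": 0,"ay": 0,"az": 0.118,"grip": 255},
    {"tx": -20,"ty": 33,"tz": 6,"ax": 0,"ay": 0,"az": 0.118,"grip": 255},
    {"tx": -17,"ty": 34,"tz": 6,"ax": 0,"ay": 0,"az": 0.118,"grip": 255},
    {"tx": -1,"ty": 0,"tz": 0,"ax": 0,"ay": 0.107,"az": 0,"grip": 255},
    {"tx": -4,"ty": 0,"tz": 0,"ax": 0,"ay": 0.107,"az": 0,"grip": 255},
    {"tx": -5,"ty": 0,"tz": 0,"ax": 0,"ay": 0.107,"az": 0,"grip": 255}
  ]
}}

```text
t: 2.6
tool_pos: [0.4123, -0.2349, 0.239]
orientation: [-2.985, -0.582, -0.489]
force: [-0.4, 1.1, -0.5]
opening: 0.0005
```

```bash
python3 -c "
from plan import *
p,r=cur();print(p,where(p,r),robot.read_state()['q'].round(3))
rows([tipose(-.21,.06,.96),tipose(-.105,.052,.96)],start=(p,r))"
```

```text
[ 0.41228005 -0.23489806  0.23895333] tip s=(-213.4,0.6,225.7)mm tilt=0.32 [-0.865 -0.395  1.991  0.31   1.446  0.298]
{"tx":-10,"ty":0,"tz":27,"ax":-0.001,"ay":0.106,"az":0.001}
{"tx":-12,"ty":0,"tz":25,"ax":-0.001,"ay":0.106,"az":0.001}
{"tx":-15,"ty":0,"tz":25,"ax":-0.001,"ay":0.106,"az":0.001}
{"tx":-18,"ty":0,"tz":22,"ax":-0.001,"ay":0.106,"az":0.001}
{"tx":-20,"ty":0,"tz":21,"ax":-0.001,"ay":0.106,"az":0.001}
{"tx":-21,"ty":0,"tz":18,"ax":-0.001,"ay":0.106,"az":0.001}
-- [ 0.409 -0.236  0.068] tip s=(-209.6,0.3,60.2)mm tilt=0.96
{"tx":18,"ty":0,"tz":30,"ax":0.001,"ay":-0.000,"az":0.000}
{"tx":17,"ty":0,"tz":30,"ax":0.001,"ay":-0.000,"az":0.000}
{"tx":18,"ty":0,"tz":30,"ax":0.001,"ay":-0.000,"az":0.000}
-- [ 0.506 -0.198  0.06 ] tip s=(-105.5,0.3,52.1)mm tilt=0.96
```

>>> {"name": "step_arm", "arguments": {
  "targets": [
    {"tx": -10,"ty": 0,"tz": 27,"ax": 0,"ay": 0.106,"az": 0,"grip": 255},
    {"tx": -12,"ty": 0,"tz": 25,"ax": 0,"ay": 0.106,"az": 0,"grip": 255},
    {"tx": -15,"ty": 0,"tz": 25,"ax": 0,"ay": 0.106,"az": 0,"grip": 255},
    {"tx": -18,"ty": 0,"tz": 22,"ax": 0,"ay": 0.106,"az": 0,"grip": 255},
    {"tx": -20,"ty": 0,"tz": 21,"ax": 0,"ay": 0.106,"az": 0,"grip": 255},
    {"tx": -21,"ty": 0,"tz": 18,"ax": 0,"ay": 0.106,"az": 0,"grip": 255}
  ]
}}

```text
t: 3.2
tool_pos: [0.4083, -0.237, 0.0681]
orientation: [-2.594, -0.505, -1.353]
force: [0.3, -0.8, 0.1]
opening: 0.0006
```

```bash
python3 -c "
from plan import *
import cv2
p,r=cur();print(p,where(p,r),robot.read_state()['q'].round(3))
rows([tipose(-.21,.06,.96),tipose(-.105,.052,.96)],start=(p,r))
a=robot.read_camera('side')['frame'][180:360,160:400];b=robot.read_camera('top')['frame'][190:370,310:550]
cv2.imwrite('pics/pre.png',cv2.resize(cv2.vconcat([a,b]),None,fx=1.6,fy=1.6))"
```

```text
[ 0.40834438 -0.23696518  0.06814418] tip s=(-210.8,0.1,60.1)mm tilt=0.96 [-1.347 -0.022  2.311  1.004  1.285 -0.688]
{"tx":0,"ty":0,"tz":1,"ax":-0.001,"ay":-0.000,"az":0.005}
-- [ 0.409 -0.237  0.068] tip s=(-210.0,0.1,59.5)mm tilt=0.96
{"tx":18,"ty":0,"tz":30,"ax":-0.000,"ay":-0.000,"az":0.000}
{"tx":18,"ty":0,"tz":30,"ax":-0.000,"ay":-0.000,"az":0.000}
{"tx":18,"ty":0,"tz":30,"ax":-0.000,"ay":-0.000,"az":0.000}
-- [ 0.506 -0.198  0.06 ] tip s=(-105.3,0.2,52.2)mm tilt=0.96
```

View pics/pre.png

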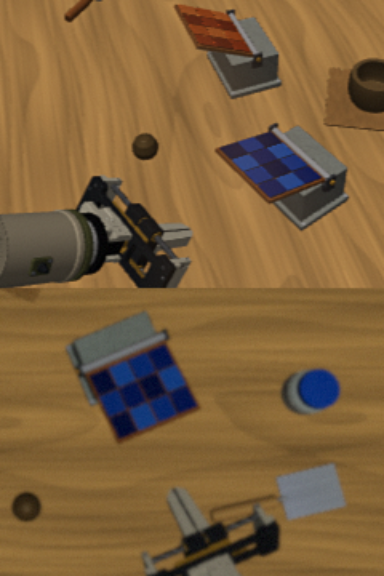

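The view shows the closed fingers lined up on the middle of the blue leaf and tilted forward and down, with the clay ball, spatula and jars clear. Next I go in under the edge.

>>> {"name": "step_arm", "arguments": {
  "targets": [
    {"tx": 18,"ty": 0,"tz": 30,"ax": 0,"ay": 0,"az": 0,"grip": 255},
    {"tx": 18,"ty": 0,"tz": 30,"ax": 0,"ay": 0,"az": 0,"grip": 255},
    {"tx": 18,"ty": 0,"tz": 30,"ax": 0,"ay": 0,"az": 0,"grip": 255}
  ]
}}

```text
t: 3.6
tool_pos: [0.5077, -0.1979, 0.0636]
orientation: [-2.597, -0.506, -1.347]
force: [0.6, -0.1, 0.8]
opening: 0.0002
```

```bash
python3 -c "
from plan import *
p,r=cur();print(p,where(p,r),robot.read_state()['q'].round(3),robot.read_state()['force'].round(1))
for t in np.arange(.1,3.2,.2): print(round(t,1),where(*leafpose(t)))
rows([leafpose(t) for t in (.2,.3,.4,.5,.6,.7)],start=(p,r),vmax=15)"
```

```text
[ 0.50771357 -0.19790993  0.06364576] tip s=(-104.1,-0.3,55.6)mm tilt=0.96 [-1.059  0.027  2.271  1.153  1.09  -0.586] [ 0.6 -0.1  0.8]
0.1 tip s=(-104.7,0.0,69.3)mm tilt=0.96
0.3 tip s=(-101.1,-0.0,93.0)mm tilt=0.96
0.5 tip s=(-92.9,-0.0,115.6)mm tilt=0.96
0.7 tip s=(-82.3,-0.0,133.5)mm tilt=0.96
0.9 tip s=(-69.7,-0.0,147.7)mm tilt=0.96
1.1 tip s=(-54.8,0.0,159.4)mm tilt=0.92
1.3 tip s=(-38.3,-0.0,168.1)mm tilt=0.83
1.5 tip s=(-20.4,-0.0,173.2)mm tilt=0.74
1.7 tip s=(-1.9,0.0,174.7)mm tilt=0.65
1.9 tip s=(16.4,0.0,172.4)mm tilt=0.56
2.1 tip s=(33.9,0.0,166.5)mm tilt=0.47
2.3 tip s=(49.7,0.0,157.2)mm tilt=0.38
2.5 tip s=(63.3,0.0,144.9)mm tilt=0.29
2.7 tip s=(74.1,0.0,130.2)mm tilt=0.20
2.9 tip s=(81.6,0.0,113.6)mm tilt=0.11
3.1 tip s=(85.6,0.0,95.8)mm tilt=0.02
{"tx":11,"ty":-0,"tz":-7,"ax":-0.001,"ay":0.002,"az":0.003}
{"tx":10,"ty":-0,"tz":-7,"ax":-0.001,"ay":0.002,"az":0.003}
-- [ 0.508 -0.198  0.089] tip s=(-103.4,-0.2,80.9)mm tilt=0.96
{"tx":11,"ty":-0,"tz":-5,"ax":-0.000,"ay":-0.001,"az":-0.000}
-- [ 0.51  -0.197  0.101] tip s=(-101.2,-0.2,92.7)mm tilt=0.96
{"tx":12,"ty":-0,"tz":-4,"ax":-0.000,"ay":0.000,"az":-0.000}
-- [ 0.514 -0.195  0.113] tip s=(-97.6,-0.2,104.8)mm tilt=0.96
{"tx":11,"ty":-0,"tz":-2,"ax":-0.000,"ay":0.000,"az":-0.000}
-- [ 0.518 -0.194  0.123] tip s=(-93.0,-0.2,115.0)mm tilt=0.96
{"tx":12,"ty":-0,"tz":-2,"ax":-0.000,"ay":0.000,"az":-0.000}
-- [ 0.523 -0.192  0.134] tip s=(-87.7,-0.2,126.0)mm tilt=0.96
{"tx":9,"ty":-0,"tz":0,"ax":-0.000,"ay":0.000,"az":-0.000}
-- [ 0.528 -0.19   0.141] tip s=(-82.5,-0.2,133.3)mm tilt=0.96
```

>>> {"name": "step_arm", "arguments": {
  "targets": [
    {"tx": 7,"ty": 0,"tz": -5,"ax": 0,"ay": 0,"az": 0,"grip": 255},
    {"tx": 7,"ty": 0,"tz": -5,"ax": 0,"ay": 0,"az": 0,"grip": 255},
    {"tx": 7,"ty": 0,"tz": -4,"ax": 0,"ay": 0,"az": 0,"grip": 255},
    {"tx": 6,"ty": 0,"tz": -3,"ax": 0,"ay": 0,"az": 0,"grip": 255},
    {"tx": 5,"ty": 0,"tz": -2,"ax": 0,"ay": 0,"az": 0,"grip": 255},
    {"tx": 6,"ty": 0,"tz": -2,"ax": 0,"ay": 0,"az": 0,"grip": 255},
    {"tx": 6,"ty": 0,"tz": -2,"ax": 0,"ay": 0,"az": 0,"grip": 255}
  ]
}}

```text
t: 4.3
tool_pos: [0.5111, -0.1953, 0.1099]
orientation: [-2.596, -0.503, -1.345]
force: [-3.6, -4.1, -1.3]
opening: 0.0003
```

```bash
python3 -c "
from plan import *
import cv2
p,r=cur();print(p,where(p,r),robot.read_state()['q'].round(3),robot.read_state()['force'].round(1))
a=robot.read_camera('side')['frame'][180:360,160:400];b=robot.read_camera('top')['frame'][190:370,310:550]
cv2.imwrite('pics/l1.png',cv2.resize(cv2.vconcat([a,b]),None,fx=1.6,fy=1.6))"
```

```text
[ 0.51112851 -0.19528959  0.10992738] tip s=(-100.0,0.9,101.8)mm tilt=0.96 [-1.047 -0.1    2.277  1.102  1.134 -0.455] [-3.6 -4.1 -1.3]
```

View pics/l1.png

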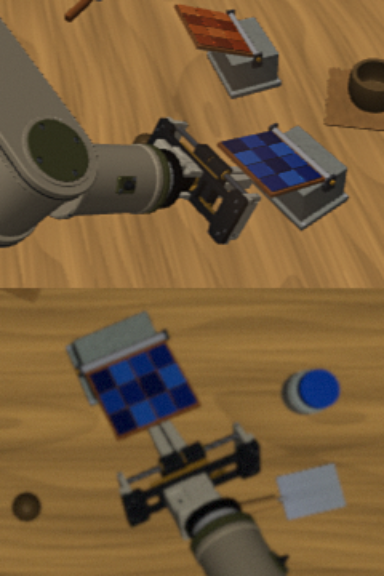

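The fingers are under the middle of the leaf's edge and the contact force is about 5 N. I carry on along the arc.

```bash
python3 -c "
from plan import *
p,r=cur()
rows([leafpose(t) for t in (.45,.6,.75,.9,1.05,1.2,1.35,1.5)],start=(p,r),vmax=8,wmax=.08)"
```

```text
{"tx":4,"ty":1,"tz":-1,"ax":-0.002,"ay":0.002,"az":0.002}
{"tx":5,"ty":0,"tz":-0,"ax":-0.002,"ay":0.002,"az":0.002}
-- [ 0.516 -0.194  0.118] tip s=(-95.0,0.1,110.5)mm tilt=0.96
{"tx":6,"ty":0,"tz":-1,"ax":-0.000,"ay":-0.000,"az":0.000}
{"tx":6,"ty":0,"tz":-1,"ax":-0.000,"ay":-0.000,"az":0.000}
{"tx":5,"ty":0,"tz":-0,"ax":-0.000,"ay":-0.000,"az":0.000}
-- [ 0.524 -0.191  0.134] tip s=(-86.9,0.1,125.5)mm tilt=0.96
{"tx":7,"ty":0,"tz":-0,"ax":-0.000,"ay":-0.000,"az":0.000}
{"tx":7,"ty":0,"tz":-1,"ax":-0.000,"ay":-0.000,"az":0.000}
-- [ 0.53  -0.189  0.146] tip s=(-79.7,0.1,137.6)mm tilt=0.96
{"tx":7,"ty":0,"tz":1,"ax":-0.000,"ay":-0.000,"az":0.000}
{"tx":7,"ty":0,"tz":1,"ax":-0.000,"ay":-0.000,"az":0.000}
-- [ 0.539 -0.185  0.156] tip s=(-70.1,0.1,147.9)mm tilt=0.96
{"tx":7,"ty":0,"tz":2,"ax":-0.000,"ay":-0.012,"az":0.000}
{"tx":7,"ty":0,"tz":2,"ax":-0.000,"ay":-0.012,"az":0.000}
-- [ 0.55  -0.181  0.165] tip s=(-58.9,0.1,156.8)mm tilt=0.94
{"tx":7,"ty":0,"tz":3,"ax":-0.000,"ay":-0.033,"az":0.000}
{"tx":7,"ty":0,"tz":2,"ax":-0.000,"ay":-0.033,"az":0.000}
-- [ 0.561 -0.176  0.173] tip s=(-47.0,0.1,164.2)mm tilt=0.87
{"tx":7,"ty":0,"tz":3,"ax":-0.000,"ay":-0.034,"az":0.000}
{"tx":7,"ty":0,"tz":3,"ax":-0.000,"ay":-0.034,"az":0.000}
-- [ 0.574 -0.171  0.18 ] tip s=(-33.9,0.1,170.1)mm tilt=0.80
{"tx":6,"ty":0,"tz":4,"ax":-0.000,"ay":-0.033,"az":0.000}
{"tx":7,"ty":0,"tz":3,"ax":-0.000,"ay":-0.033,"az":0.000}
-- [ 0.587 -0.166  0.184] tip s=(-20.5,0.1,173.7)mm tilt=0.74
```

>>> {"name": "step_arm", "arguments": {
  "targets": [
    {"tx": 4,"ty": 0,"tz": -1,"ax": 0,"ay": 0,"az": 0,"grip": 255},
    {"tx": 5,"ty": 0,"tz": 0,"ax": 0,"ay": 0,"az": 0,"grip": 255},
    {"tx": 6,"ty": 0,"tz": -1,"ax": 0,"ay": 0,"az": 0,"grip": 255},
    {"tx": 6,"ty": 0,"tz": -1,"ax": 0,"ay": 0,"az": 0,"grip": 255},
    {"tx": 5,"ty": 0,"tz": 0,"ax": 0,"ay": 0,"az": 0,"grip": 255},
    {"tx": 7,"ty": 0,"tz": 0,"ax": 0,"ay": 0,"az": 0,"grip": 255},
    {"tx": 7,"ty": 0,"tz": -1,"ax": 0,"ay": 0,"az": 0,"grip": 255},
    {"tx": 7,"ty": 0,"tz": 1,"ax": 0,"ay": 0,"az": 0,"grip": 255},
    {"tx": 7,"ty": 0,"tz": 1,"ax": 0,"ay": 0,"az": 0,"grip": 255}
  ]
}}

```text
t: 5.3
tool_pos: [0.5392, -0.1828, 0.1557]
orientation: [-2.593, -0.506, -1.345]
force: [-1.4, -0.1, -2.3]
opening: 0.0004
```

```bash
cat > look.py <<'E'
import sys,cv2
from plan import *
p,r=cur();s=robot.read_state();print(p,where(p,r),s['q'].round(3),s['force'].round(1))
a=robot.read_camera('side')['frame'][180:360,200:440];b=robot.read_camera('top')['frame'][170:350,310:550]
cv2.imwrite('pics/%s.png'%sys.argv[1],cv2.resize(cv2.vconcat([a,b]),None,fx=1.6,fy=1.6))
E
python3 look.py l2; python3 -c "
from plan import *
rows([leafpose(t) for t in np.arange(1.05,1.8,.15)],vmax=8,wmax=.08)"
```

```text
[ 0.53922789 -0.18278007  0.15567793] tip s=(-69.2,2.2,147.6)mm tilt=0.96 [-0.97  -0.18   2.244  1.082  1.13  -0.313] [-1.4 -0.1 -2.3]
{"tx":6,"ty":1,"tz":2,"ax":-0.003,"ay":-0.010,"az":0.003}
{"tx":7,"ty":1,"tz":1,"ax":-0.003,"ay":-0.010,"az":0.003}
-- [ 0.55  -0.181  0.165] tip s=(-59.0,-0.1,157.0)mm tilt=0.94
{"tx":7,"ty":-0,"tz":3,"ax":0.000,"ay":-0.034,"az":-0.000}
{"tx":7,"ty":-0,"tz":2,"ax":0.000,"ay":-0.034,"az":-0.000}
-- [ 0.561 -0.176  0.173] tip s=(-47.1,-0.2,164.4)mm tilt=0.87
{"tx":7,"ty":-0,"tz":3,"ax":0.000,"ay":-0.033,"az":-0.000}
{"tx":7,"ty":-0,"tz":4,"ax":0.000,"ay":-0.033,"az":-0.000}
-- [ 0.575 -0.171  0.179] tip s=(-33.3,-0.2,169.6)mm tilt=0.80
{"tx":6,"ty":-0,"tz":3,"ax":0.000,"ay":-0.034,"az":-0.000}
{"tx":7,"ty":-0,"tz":4,"ax":0.000,"ay":-0.034,"az":-0.000}
-- [ 0.588 -0.166  0.184] tip s=(-19.8,-0.2,173.2)mm tilt=0.74
{"tx":6,"ty":-0,"tz":4,"ax":0.000,"ay":-0.034,"az":-0.000}
{"tx":6,"ty":-0,"tz":4,"ax":0.000,"ay":-0.034,"az":-0.000}
-- [ 0.601 -0.161  0.185] tip s=(-6.3,-0.2,174.5)mm tilt=0.67
```

View pics/l2.png

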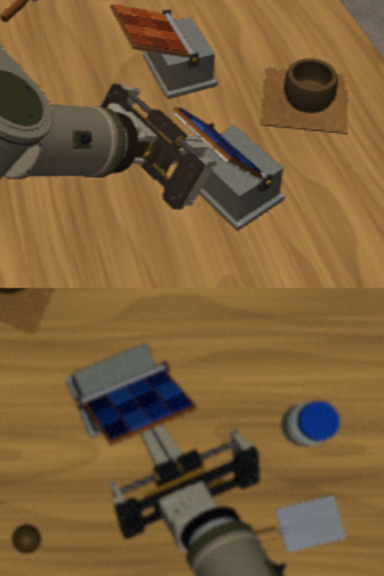

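The leaf is up at about 50°, riding on the fingertips. I continue over the top.

>>> {"name": "step_arm", "arguments": {
  "targets": [
    {"tx": 6,"ty": 1,"tz": 2,"ax": 0,"ay": -0.01,"az": 0,"grip": 255},
    {"tx": 7,"ty": 1,"tz": 2,"ax": 0,"ay": -0.01,"az": 0,"grip": 255},
    {"tx": 7,"ty": 0,"tz": 3,"ax": 0,"ay": -0.034,"az": 0,"grip": 255},
    {"tx": 7,"ty": 0,"tz": 2,"ax": 0,"ay": -0.034,"az": 0,"grip": 255},
    {"tx": 7,"ty": 0,"tz": 3,"ax": 0,"ay": -0.034,"az": 0,"grip": 255},
    {"tx": 7,"ty": 0,"tz": 4,"ax": 0,"ay": -0.034,"az": 0,"grip": 255},
    {"tx": 6,"ty": 0,"tz": 3,"ax": 0,"ay": -0.034,"az": 0,"grip": 255},
    {"tx": 7,"ty": 0,"tz": 4,"ax": 0,"ay": -0.034,"az": 0,"grip": 255},
    {"tx": 6,"ty": 0,"tz": 4,"ax": 0,"ay": -0.034,"az": 0,"grip": 255},
    {"tx": 6,"ty": 0,"tz": 4,"ax": 0,"ay": -0.034,"az": 0,"grip": 255}
  ]
}}

```text
t: 6.4
tool_pos: [0.6019, -0.16, 0.1845]
orientation: [-2.806, -0.547, -0.968]
force: [-2.5, 0.8, -0.9]
opening: 0.0004
```

```bash
python3 look.py l3; python3 -c "
from plan import *
rows([leafpose(t) for t in np.arange(1.8,2.75,.15)],vmax=8,wmax=.08)"
```

```text
[ 0.6018893  -0.16004288  0.18448881] tip s=(-5.4,0.2,173.5)mm tilt=0.66 [-0.665 -0.147  1.998  0.672  1.031  0.242] [-2.5  0.8 -0.9]
{"tx":5,"ty":0,"tz":4,"ax":-0.001,"ay":-0.032,"az":0.004}
{"tx":5,"ty":0,"tz":4,"ax":-0.001,"ay":-0.032,"az":0.004}
-- [ 0.615 -0.155  0.185] tip s=(7.6,0.1,173.7)mm tilt=0.60
{"tx":5,"ty":0,"tz":5,"ax":-0.000,"ay":-0.034,"az":-0.000}
{"tx":6,"ty":0,"tz":4,"ax":-0.000,"ay":-0.034,"az":-0.000}
-- [ 0.628 -0.15   0.184] tip s=(21.0,0.1,171.8)mm tilt=0.53
{"tx":5,"ty":0,"tz":6,"ax":-0.000,"ay":-0.034,"az":-0.000}
{"tx":5,"ty":0,"tz":5,"ax":-0.000,"ay":-0.034,"az":-0.000}
-- [ 0.641 -0.145  0.179] tip s=(34.3,0.1,166.7)mm tilt=0.47
{"tx":4,"ty":0,"tz":6,"ax":-0.000,"ay":-0.033,"az":0.000}
{"tx":4,"ty":0,"tz":5,"ax":-0.000,"ay":-0.033,"az":0.000}
-- [ 0.652 -0.14   0.173] tip s=(45.5,0.1,159.9)mm tilt=0.40
{"tx":4,"ty":0,"tz":6,"ax":-0.000,"ay":-0.034,"az":0.000}
{"tx":4,"ty":0,"tz":6,"ax":-0.000,"ay":-0.034,"az":0.000}
-- [ 0.663 -0.136  0.165] tip s=(56.5,0.1,151.4)mm tilt=0.33
{"tx":3,"ty":0,"tz":6,"ax":-0.000,"ay":-0.033,"az":0.000}
{"tx":4,"ty":0,"tz":7,"ax":-0.000,"ay":-0.033,"az":0.000}
-- [ 0.673 -0.132  0.154] tip s=(66.3,0.1,141.0)mm tilt=0.27
{"tx":3,"ty":0,"tz":6,"ax":-0.000,"ay":-0.034,"az":0.000}
{"tx":3,"ty":0,"tz":6,"ax":-0.000,"ay":-0.034,"az":0.000}
-- [ 0.681 -0.129  0.144] tip s=(74.1,0.1,130.6)mm tilt=0.20
```

View pics/l3.png

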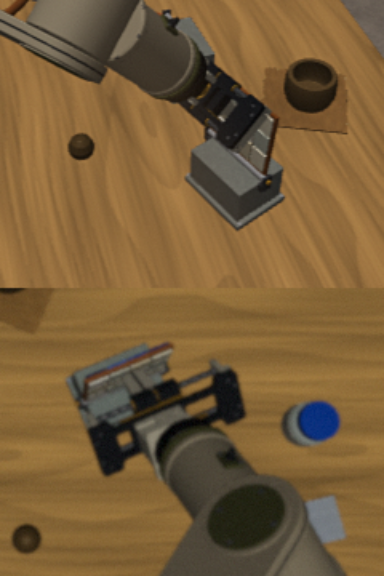

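The leaf is just past upright with its pale back towards the gripper. The force is about 2.8 N, so I go on down the far side.

>>> {"name": "step_arm", "arguments": {
  "targets": [
    {"tx": 5,"ty": 0,"tz": 4,"ax": 0,"ay": -0.032,"az": 0.003,"grip": 255},
    {"tx": 5,"ty": 0,"tz": 4,"ax": 0,"ay": -0.032,"az": 0.003,"grip": 255},
    {"tx": 5,"ty": 0,"tz": 5,"ax": 0,"ay": -0.034,"az": 0,"grip": 255},
    {"tx": 6,"ty": 0,"tz": 4,"ax": 0,"ay": -0.034,"az": 0,"grip": 255},
    {"tx": 5,"ty": 0,"tz": 6,"ax": 0,"ay": -0.034,"az": 0,"grip": 255},
    {"tx": 5,"ty": 0,"tz": 5,"ax": 0,"ay": -0.034,"az": 0,"grip": 255},
    {"tx": 4,"ty": 0,"tz": 6,"ax": 0,"ay": -0.034,"az": 0,"grip": 255},
    {"tx": 4,"ty": 0,"tz": 5,"ax": 0,"ay": -0.034,"az": 0,"grip": 255},
    {"tx": 4,"ty": 0,"tz": 6,"ax": 0,"ay": -0.034,"az": 0,"grip": 255},
    {"tx": 4,"ty": 0,"tz": 6,"ax": 0,"ay": -0.034,"az": 0,"grip": 255},
    {"tx": 3,"ty": 0,"tz": 6,"ax": 0,"ay": -0.034,"az": 0,"grip": 255},
    {"tx": 4,"ty": 0,"tz": 7,"ax": 0,"ay": -0.034,"az": 0,"grip": 255},
    {"tx": 3,"ty": 0,"tz": 6,"ax": 0,"ay": -0.034,"az": 0,"grip": 255},
    {"tx": 3,"ty": 0,"tz": 6,"ax": 0,"ay": -0.034,"az": 0,"grip": 255}
  ]
}}

```text
t: 7.9
tool_pos: [0.6797, -0.1286, 0.1424]
orientation: [-3.032, -0.582, -0.293]
force: [-0.7, -0.7, 0.6]
opening: 0.0006
```

```bash
python3 look.py l4; python3 -c "
from plan import *
rows([leafpose(t) for t in (2.85,3.0,3.14)],vmax=6,wmax=.08)"
```

```text
[ 0.67970028 -0.12863168  0.14238669] tip s=(72.6,0.7,128.6)mm tilt=0.19 [-0.329  0.285  1.492  0.137  1.223  0.825] [-0.7 -0.7  0.6]
{"tx":2,"ty":0,"tz":4,"ax":-0.002,"ay":-0.021,"az":0.001}
{"tx":2,"ty":1,"tz":3,"ax":-0.002,"ay":-0.021,"az":0.001}
{"tx":2,"ty":0,"tz":4,"ax":-0.002,"ay":-0.021,"az":0.001}
-- [ 0.687 -0.126  0.132] tip s=(79.9,0.2,118.0)mm tilt=0.13
{"tx":1,"ty":0,"tz":5,"ax":0.000,"ay":-0.022,"az":-0.000}
{"tx":1,"ty":0,"tz":4,"ax":0.000,"ay":-0.022,"az":-0.000}
{"tx":2,"ty":0,"tz":5,"ax":0.000,"ay":-0.022,"az":-0.000}
-- [ 0.693 -0.124  0.118] tip s=(84.5,0.2,104.4)mm tilt=0.06
{"tx":1,"ty":0,"tz":4,"ax":0.000,"ay":-0.021,"az":-0.000}
{"tx":0,"ty":0,"tz":4,"ax":0.000,"ay":-0.021,"az":-0.000}
{"tx":1,"ty":0,"tz":4,"ax":0.000,"ay":-0.021,"az":-0.000}
-- [ 0.695 -0.123  0.106] tip s=(86.1,0.2,92.5)mm tilt=0.00
```

View pics/l4.png

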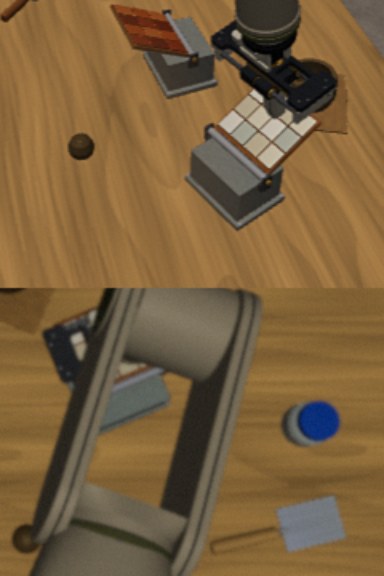

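>>> {"name": "step_arm", "arguments": {
  "targets": [
    {"tx": 2,"ty": 0,"tz": 4,"ax": 0,"ay": -0.021,"az": 0,"grip": 255},
    {"tx": 2,"ty": 1,"tz": 3,"ax": 0,"ay": -0.021,"az": 0,"grip": 255},
    {"tx": 2,"ty": 0,"tz": 4,"ax": 0,"ay": -0.021,"az": 0,"grip": 255},
    {"tx": 1,"ty": 0,"tz": 5,"ax": 0,"ay": -0.022,"az": 0,"grip": 255},
    {"tx": 1,"ty": 0,"tz": 4,"ax": 0,"ay": -0.022,"az": 0,"grip": 255},
    {"tx": 2,"ty": 0,"tz": 5,"ax": 0,"ay": -0.022,"az": 0,"grip": 255},
    {"tx": 1,"ty": 0,"tz": 4,"ax": 0,"ay": -0.021,"az": 0,"grip": 255},
    {"tx": 0,"ty": 0,"tz": 4,"ax": 0,"ay": -0.021,"az": 0,"grip": 255},
    {"tx": 1,"ty": 0,"tz": 2,"ax": 0,"ay": -0.021,"az": 0,"grip": 255}
  ]
}}

```text
t: 8.9
tool_pos: [0.694, -0.1237, 0.1082]
orientation: [-3.082, -0.593, 0.003]
force: [-0.6, -0.9, 0.4]
opening: 0.0005
```

```bash
python3 look.py l5
```

```text
[ 0.69401128 -0.12369393  0.10824026] tip s=(85.0,-0.0,94.2)mm tilt=-0.00 [-0.25   0.493  1.281  0.002  1.372  0.94 ] [-0.6 -0.9  0.4]
```

View pics/l5.png

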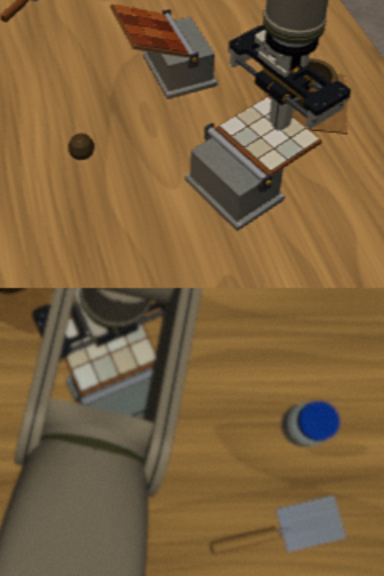

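>>> {"name": "step_arm", "arguments": {
  "targets": [
    {"tx": 0,"ty": 0,"tz": 1.5,"ax": 0,"ay": 0,"az": 0,"grip": 255},
    {"tx": 0,"ty": 0,"tz": 1.5,"ax": 0,"ay": 0,"az": 0,"grip": 255},
    {"tx": 0,"ty": 0,"tz": 0,"ax": 0,"ay": 0,"az": 0,"grip": 255}
  ]
}}

```text
t: 9.3
tool_pos: [0.6943, -0.1238, 0.1064]
orientation: [-3.082, -0.592, -0.002]
force: [0.7, 0.7, 2.2]
opening: 0.0006
```

>>> {"name": "step_arm", "arguments": {
  "targets": [
    {"tx": 0,"ty": 0,"tz": 1.5,"ax": 0,"ay": 0,"az": 0,"grip": 255},
    {"tx": 0,"ty": 0,"tz": 1.5,"ax": 0,"ay": 0,"az": 0,"grip": 255},
    {"tx": 0,"ty": 0,"tz": 0,"ax": 0,"ay": 0,"az": 0,"grip": 255}
  ]
}}

```text
t: 9.6
tool_pos: [0.6944, -0.1239, 0.1061]
orientation: [-3.082, -0.593, -0.002]
force: [-9.3, 3.5, 17.8]
opening: 0.0001
```

The tip has stopped at z ≈ 92 mm, which is the flat height, and the force has climbed to 18 N. The leaf is against its stop, so I lift straight up and move clear.

>>> {"name": "step_arm", "arguments": {
  "targets": [
    {"tx": 0,"ty": 0,"tz": -3,"ax": 0,"ay": 0,"az": 0,"grip": 255},
    {"tx": 0,"ty": 0,"tz": -10,"ax": 0,"ay": 0,"az": 0,"grip": 255},
    {"tx": 0,"ty": 0,"tz": -25,"ax": 0,"ay": 0,"az": 0,"grip": 255},
    {"tx": 0,"ty": 0,"tz": -35,"ax": 0,"ay": 0,"az": 0,"grip": 255},
    {"tx": 0,"ty": 0,"tz": -35,"ax": 0,"ay": 0,"az": 0,"grip": 255},
    {"tx": 0,"ty": 0,"tz": -35,"ax": 0,"ay": 0,"az": 0,"grip": 255},
    {"tx": -30,"ty": 15,"tz": -10,"ax": 0,"ay": 0,"az": 0,"grip": 255},
    {"tx": -35,"ty": 20,"tz": 0,"ax": 0,"ay": 0,"az": 0,"grip": 255},
    {"tx": -35,"ty": 20,"tz": 0,"ax": 0,"ay": 0,"az": 0,"grip": 255},
    {"tx": -35,"ty": 20,"tz": 0,"ax": 0,"ay": 0,"az": 0,"grip": 255},
    {"tx": -35,"ty": 20,"tz": 0,"ax": 0,"ay": 0,"az": 0,"grip": 255},
    {"tx": -30,"ty": 30,"tz": 0,"ax": 0,"ay": 0,"az": 0,"grip": 255},
    {"tx": -25,"ty": 35,"tz": 0,"ax": 0,"ay": 0,"az": 0,"grip": 255},
    {"tx": -20,"ty": 35,"tz": 0,"ax": 0,"ay": 0,"az": 0,"grip": 255},
    {"tx": -15,"ty": 35,"tz": 0,"ax": 0,"ay": 0,"az": 0,"grip": 255},
    {"tx": 0,"ty": 0,"tz": 0,"ax": 0,"ay": 0,"az": 0,"grip": 255}
  ]
}}

```text
t: 11.2
tool_pos: [0.536, -0.439, 0.2538]
orientation: [-3.083, -0.585, 0.002]
force: [0.5, -0.0, -0.5]
opening: 0.0006
```

```bash
python3 look.py end; python3 - <<'E'
from plant import robot
import cv2
for n in("side","top"): cv2.imwrite(f"pics/{n}_end.png",robot.read_camera(n)["frame"])
a=cv2.imread("pics/side_end.png")[150:340,220:420];cv2.imwrite("pics/endc.png",cv2.resize(a,None,fx=3,fy=3,interpolation=cv2.INTER_CUBIC))
for n in("side","top"):
    d=cv2.absdiff(cv2.imread(f"pics/{n}_end.png"),cv2.imread(f"pics/{n}0.png")).max(2);cv2.imwrite(f"pics/d{n}.png",d*3)
E
```

```text
[ 0.53597386 -0.43903391  0.25384846] tip s=(-178.3,-234.8,239.8)mm tilt=-0.00 [-7.610e-01  3.800e-01  1.158e+00  1.000e-03  1.607e+00  4.350e-01] [ 0.5 -0.  -0.5]
```

View pics/endc.png

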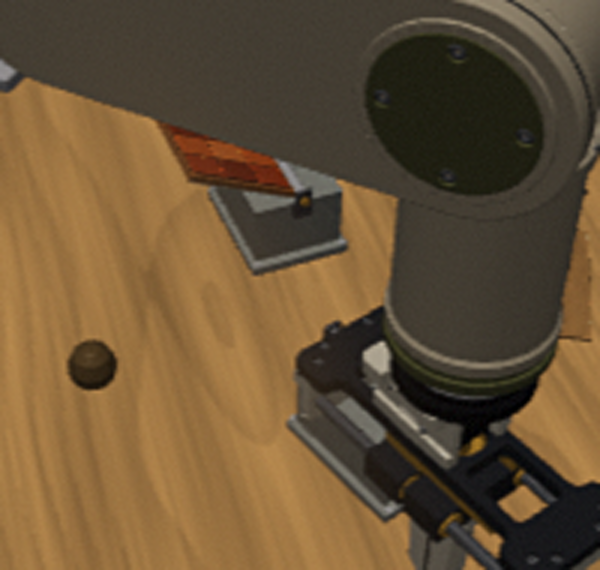

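View pics/top_end.png

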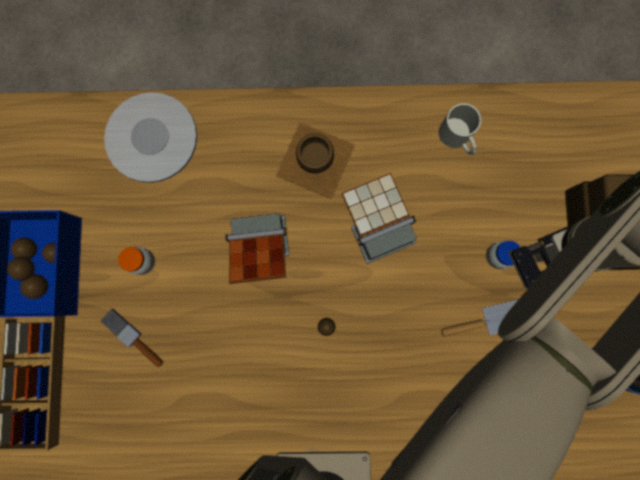

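View pics/dside.png

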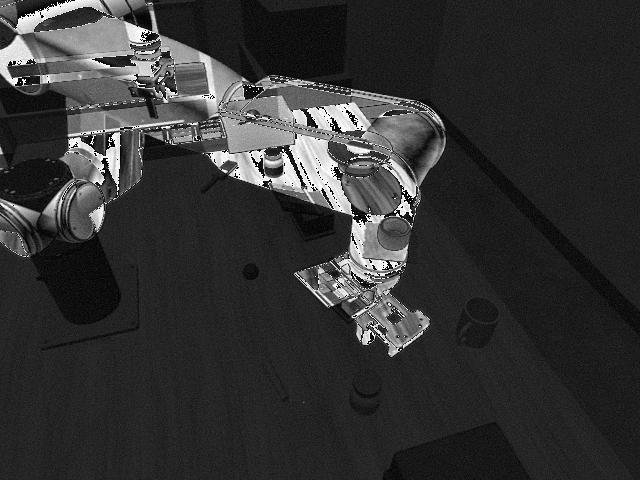

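The top view shows the pale tiles up on the far side at about (378,205) and everything else where it was. The arm blocks the side view, so I pull it back for a flatness check.

>>> {"name": "step_arm", "arguments": {
  "targets": [
    {"tx": -35,"ty": -10,"tz": -10,"ax": 0,"ay": 0,"az": 0,"grip": 255},
    {"tx": -35,"ty": -20,"tz": -10,"ax": 0,"ay": 0,"az": 0,"grip": 255},
    {"tx": -35,"ty": -20,"tz": -10,"ax": 0,"ay": 0,"az": 0,"grip": 255},
    {"tx": -35,"ty": -20,"tz": 0,"ax": 0,"ay": 0,"az": 0,"grip": 255},
    {"tx": -35,"ty": -20,"tz": 0,"ax": 0,"ay": 0,"az": 0,"grip": 255},
    {"tx": -20,"ty": -10,"tz": 0,"ax": 0,"ay": 0,"az": 0,"grip": 255},
    {"tx": 0,"ty": 0,"tz": 0,"ax": 0,"ay": 0,"az": 0,"grip": 255}
  ]
}}

```text
t: 12.1
tool_pos: [0.3185, -0.413, 0.286]
orientation: [-3.083, -0.592, -0.001]
force: [0.2, 0.4, -0.0]
opening: 0.0003
```

```bash
python3 - <<'E'
from plant import robot
import cv2
f=robot.read_camera("side")["frame"];t=robot.read_camera("top")["frame"]
cv2.imwrite("pics/s2.png",f)
a=cv2.resize(f[235:330,310:420],None,fx=5,fy=5,interpolation=cv2.INTER_CUBIC);cv2.imwrite("pics/s2c.png",a)
cv2.imwrite("pics/t2c.png",cv2.resize(t[165:270,330:430],None,fx=5,fy=5,interpolation=cv2.INTER_CUBIC))
E
```

```text
(no output)
```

View pics/s2.png

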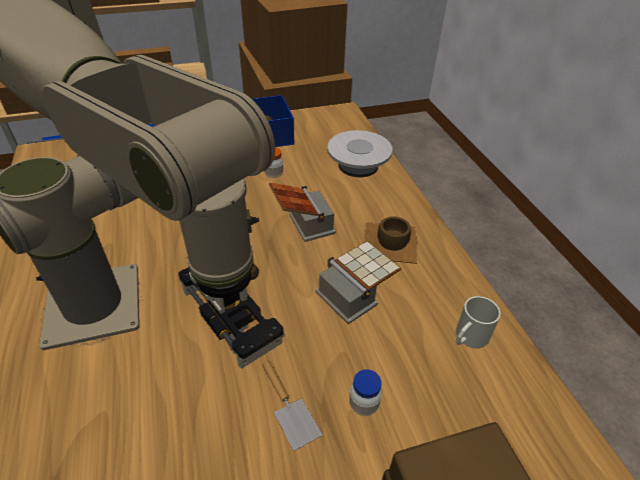

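View pics/s2c.png

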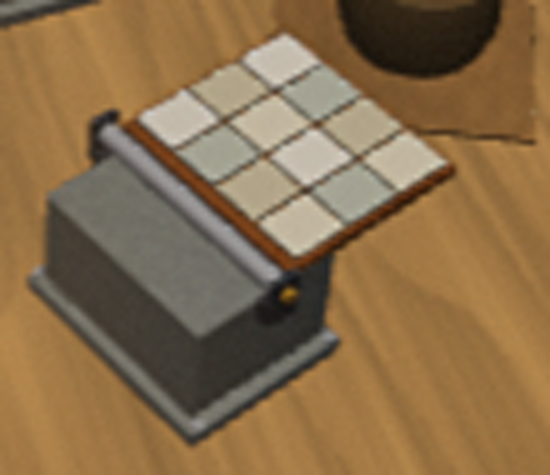

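View pics/t2c.png

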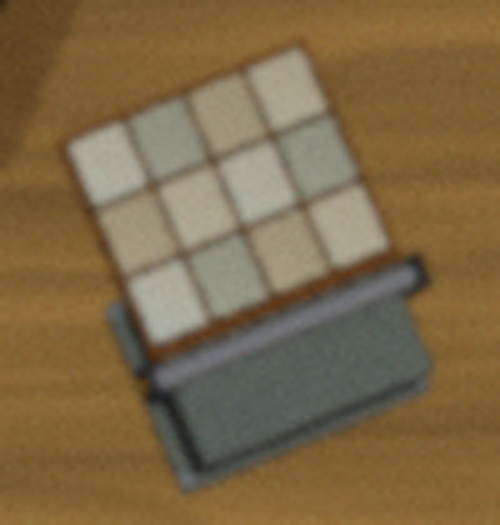

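```bash
python3 - <<'E'
from h import *
t=lambda x,y:(x/5+330-.4,y/5+165-.4); s=lambda x,y:(x/5+310-.4,y/5+235-.4)
# tile panel corners, far left/right, spine left/right
for n,a,b in(("farL",t(72,148),s(285,35)),("farR",t(300,52),s(450,163)),("spL",t(152,345),s(138,122)),("spR",t(388,252),s(298,257))):
    X,e=tri(a,b);print(n,X.round(4),round(e,2))
E
```

```text
farL [ 0.6992 -0.0578  0.0903] 0.45
farR [ 0.7443 -0.1643  0.0885] 1.07
spL [ 0.6076 -0.0927  0.0854] 0.29
spR [ 0.6498 -0.2014  0.089 ] 0.99
```

```bash
python3 -c "
from plant import robot
print(robot.close_job())"
```

```text
the job is handed in; nothing more can be done
None
```

The blue leaf is turned over: it lies flat on the far side with its pale tiles up, and I handed the job in at about 12 s. I slid the closed, tilted fingertips under its free edge, pushed it up and over the spine in small steps, pressed it down on the far side, then lifted off and moved clear. The leaf was only pushed, never pinched.

- **At its stop:** when I pressed the leaf down, the fingertips stopped at z ≈ 92 mm, the height expected for a flat leaf. The force rose to about 20 N (18 N of it vertical), the most I read during the job.
- **Flatness:** after backing off, the tile corners measured from both cameras were at 85–90 mm. That is 2–7 mm below the expected 92 mm, more than the 2 mm calibration alone explains; I put the rest down to hand-picked corners. The far corners were only about 2 mm higher than the ones at the spine, so the leaf is level within what I could measure.
- **Everything else:** the rust leaf, pot, clay ball, jars, brush and spatula looked unmoved in the final views, judged by eye rather than measured. The robot was touching nothing at the end.

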